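Pin a belt tensioner in its fork, then wind its arm to the stop and hold it

TASK

Take the plain round-headed pin out of the drilled wooden stand and push it down through the aligned holes of the bracket's fork and the belt tensioner's lug until its collar sits fully home on the fork, and let go of it. Then swing the tensioner's arm away from its rest, against its spring, right up to its stop, and finish while still holding it there: do not let it go at the end. The pin must stay home, and the other two pins and the loose parts on the bench stay where they are.

Things in the scene. Friction and masses are not known exactly. Their poses are not given: they have to be found in the camera images.
- bracket: Fixed bracket with the belt tensioner; dark base 150 x 215 x 12 mm. Origin on the tensioner's vertical pivot axis at bench level; base spans x +-75, y -145 to +70 mm. On its -y side a grey fork: two level cheeks 36 mm wide, 10 thick, at heights 30-40 and 54-64 mm, joined by a post at y -108 to -130; vertical 14 mm chamfered holes through both at x 0, y -85 mm.
- fork_hole (a point): Centre of the mouth of the fork's hole, on the upper cheek's top face, 64 mm above the bench, at (0, -85, 64) mm in the bracket's frame. Below it there is free room down to 12 mm above the bench.
- tensioner_body (a joint): Swing (rad) of the tensioner's round body (64 mm across, to 70 mm high) about the pivot axis, clockwise from above positive, 0 to 0.35, friction 0.35 N m. At 0 (start) the 15 mm hole of its lug (10 mm thick, 42-52 mm high, between the cheeks) is in line with the fork's. Without the pin, winding the arm drags the body round; with it about 0.04 rad of play is left.
- tensioner_arm (a joint): Arm angle (rad) relative to the tensioner body, about the same pivot axis, clockwise from above positive: 0 at rest, 0.9 at the hard stop. At rest it points 120 deg anticlockwise from the bracket's x, at the stop 68 deg. Its spring returns it: 0.8 N m at rest, 1.3 at the stop. Aluminium bar 26 mm wide, 70-82 mm high, black pulley 76 mm across under its end, 30-58 mm high.
- stud (a point): Centre of the top face of the round steel stud upright on the arm's end: 16 mm diameter, 40 mm tall, 82 to 122 mm above the bench, 130 mm from the pivot axis. It moves with the arm and can be pinched or pushed; the spring resists with 6 to 10 N there.
- stand: Fixed wooden block 190 x 60 x 60 mm (x, y, z), origin at the centre of its underside. Three vertical 15 mm through holes in its top in a row along its x, at -60, 0 and +60 mm; a pin stands in each, head up.
- pin: The pin to use: steel, loose, about 0.1 kg, in any one of the stand's holes; the one with a plain tall round head. Shank 12 mm diameter, 46 long, chamfered foot; collar 22 diameter, 4 thick; head 18 diameter, 26 tall; 76 mm in all. Origin at the foot's centre, z towards the head. At first upright, its collar on the stand's top, 60 mm above the bench.
- pin_seat (a point): Centre of the underside of the pin's collar, 46 mm up from its foot. Fully home when it lies on the fork's mouth.
- hex_bolt: Another pin in the stand, not to be used: flat hexagonal head 27 mm wide, 9 mm tall. Origin at its foot, 46 mm below the head.
- eye_pin: Another pin in the stand, not to be used: a ring-shaped eye, 33 mm wide, 36 mm tall over all above the stand. Origin at its foot.
- spare_pulley: Loose black pulley lying on the bench, 70 mm across, 29 mm high. Leave alone. Origin at the centre of its underside.
- coil_spring: Loose steel coil spring standing on the bench, 66 mm across, 75 mm high. Leave alone. Origin at the centre of its underside.
- spanner: Loose spanner lying on the bench, 170 mm long along its x. Leave alone.
- bearing: Loose steel bearing ring, 62 mm across, 18 mm high. Leave alone. Origin at the centre of its underside.
- piston: Loose aluminium piston standing on the bench, 72 mm across, 62 mm high. Leave alone. Origin at the centre of its underside.
- filter: Loose white canister, 72 mm across, 85 mm high. Leave alone. Origin at the centre of its underside.

How it is judged:
On the way, in this order (a step that is already met when the one before it is completed fails the run):
1. the pin is fully home in fork and lug (horizontal distance between pin_seat and fork_hole below 0.004 m and z of pin_seat in the frame of bracket between 0.06 and 0.067 m and angle between pin's own z axis and vertical below 0.12 rad and contact force between the fingers and pin below 0.3 N), for 0.2 s.
2. the arm is wound to its stop by the gripper (value of joint tensioner_arm above 0.85 rad and contact force between the fingers and tensioner_arm above 2 N), for 0.3 s.
At the end, for the whole second after the job is handed in: The pin is home (collar within 3 mm of the fork's top face and 4 mm of the hole's axis, upright within 0.12 rad) and released, the tensioner body has stayed in line (under 0.09 rad), and the fingers hold the arm still at its stop (above 0.85 of 0.9 rad) with more than 2 N (all of step 1 and all of step 2 and value of joint tensioner_body below 0.09 rad and velocity of joint tensioner_arm below 0.1 rad/s); the arm keeps its last pose, push and grip.
It fails at once if another pin or a loose part on the bench is moved by more than 30 mm (distance of any of hex_bolt, eye_pin, spare_pulley, coil_spring, spanner, bearing, piston, filter from where it was at the start of the episode above 0.03 m).
It also fails if it takes over 54 s, if anything falls off the work surface, if the arm or the gripper's body presses on something with over 40 N, if the wrist force passes 120 N, or if a joint passes its speed limit or range.

ROBOT

A 7-joint arm with a two-finger parallel gripper is mounted at the origin on the work surface. World frame = base frame: x ahead of the robot, y to its left, z up, the work surface at z = 0. Lengths are in m, angles in rad, forces in N, time in s.
With the tool pointing down it reaches from about 0.4 to 0.85 m from the base axis. Payload 4.5 kg.
Tool frame: the origin (TCP) lies midway between the tips of the shut fingers; the grasp point (between the pads) lies 19 mm behind it; x points along the fingers, y is the direction in which the jaws open and shut, and the axes are right-handed (so a half turn about x gives the same grasp; the last joint's range is limited). The gripper opens to 88 mm and grips with 3 to 60 N. Pads are 18 mm wide; open, the fingers measure 123 mm over their backs; the gripper's body (75 mm by 187 mm) begins 45 mm behind the grasp point.
Start: joints at [-1.168, 0.689, -0.195, 1.565, 0.157, 0.902, -0.215], TCP at [0.225, 0.583, 0.239] pointing down, gripper open.
Joint ranges: [-3.01, 3.01], [-0.46, 2.08], [-1.47, 1.51], [0.13, 2.56], [-1, 4.14], [0.04, 2.09], [-2.66, 2.66]. Speed limits (rad/s): [2.57, 2.57, 3.14, 3.14, 3.14, 3.14, 3.14].

INTERFACE

Orientations are given as a 3x3 rotation matrix whose columns are the frame's x, y, z axes.
In Python, from bench import ctrl gives the robot as it stands.
- The arm moves only by the tool arm_command, never from a script. Its argument "series" is one flat list of numbers, 6 for each row, row after row: the shift along the tool's x, y, z in mm, then the turn, a rotation vector about the tool's x, y, z in rad. In form: [dx, dy, dz, rx, ry, rz, dx, dy, dz, rx, ry, rz, ...]. A call has 1 to 20 rows; each row shifts and turns the commanded pose from where the row before left it, along the tool's axes as they then stand; what a row does not reach is not made up. A row lasts 1/8 s, in which the tool goes at most 62.5 mm and 10.7 degrees, less where a joint would pass 70% of its speed; a pose out of reach is approached as far as the arm can. A call with a gripper value outside its range is refused whole. "hand" is the finger opening in mm, from 0 to 88.1, set as the call begins (left out, the last holds). The fingers move at their own pace and stop on an object; "newtons" is the grip in N (left out, the last holds). Time passes only in rows, so rows that do not move let the fingers close. It gives the time, the measured TCP pose, the force and the opening at its end, in the units of the state.
- ctrl.state(): the state, without advancing time (a new reading comes with each control period).
- ctrl.get_image(name): name is "scene" or "top" or "wrist"; returns the picture (420x560x3 uint8, blue, green, red); there is no depth.
- ctrl.camera_params(name): a dict with "fx", "fy", "cx", "cy" (pixels), "extrinsics" (4x4, takes a point from camera to world coordinates); the wrist camera has in their place "T_tool_cam" (4x4, takes a point from camera to tool coordinates, whose origin is the TCP and whose axes are the tool frame's). Camera axes: x right, y down, z forward; pixel columns grow to the right and rows downward; lengths in m; the calibration is good to about 2 mm. A picture is of the moment at which its call begins: read the wrist's pose just before it. camera_params takes no time and is no camera call.
- ctrl.sign_off(): hands the job in, once; it reports no verdict.
The state is a dict: "t": time; "qpos": joint angles; "qvel": joint speeds; "tau": joint torques, N m; "tool_pos": TCP position; "tool_rot": TCP orientation; "contact_force": force on the tool from outside, world axes, zero at the start; "ft_torque": the same for the moment, N m; "finger_gap": finger opening in m.
Only numpy, scipy, OpenCV 4.12 (cv2) and the standard library are available. Lean on these libraries where they do the work, as an engineer would, in place of code of your own. Each camera call takes 0.05 s, during which the arm holds its last target.

## Working session

There is one attempt and no reset: what is moved stays moved. The work goes in short steps, Python scripts to look and compute and a tool call to move; the robot and the scene stay as the last step left them, time stands still between calls to the robot, and variables do not carry over. Pictures are saved under pics/ and viewed, and the job is handed in when it is done.

Besides the shell and the picture viewer there is one more tool, called as a command line: name --argument value ..., lists and objects as JSON in quotes. arm_command: Moves the arm, as the interface text tells. Its arguments: {"type":"object","properties":{"series":{"type":"array","items":{"type":"number"}},"hand":{"type":"number"},"newtons":{"type":"number"}},"required":["series"]}

```bash
mkdir -p pics; ls
cat > h.py <<'E'
import numpy as np, cv2
from bench import ctrl
def snap(n,f):
    s=ctrl.state(); im=ctrl.get_image(n); cv2.imwrite('pics/'+f,im); return s,im
def cam(n,s=None):
    p=ctrl.camera_params(n); K=np.array([[p['fx'],0,p['cx']],[0,p['fy'],p['cy']],[0,0,1]])
    if n=='wrist':
        T=np.eye(4);T[:3,:3]=np.array(s['tool_rot']).reshape(3,3);T[:3,3]=s['tool_pos'];E=T@np.array(p['T_tool_cam'])
    else: E=np.array(p['extrinsics'])
    return K,E
def onz(n,u,v,z,s=None):
    K,E=cam(n,s); d=E[:3,:3]@np.linalg.solve(K,[u,v,1.]); o=E[:3,3]
    return o+d*(z-o[2])/d[2]
def proj(n,P,s=None):
    K,E=cam(n,s); q=np.linalg.inv(E)@np.append(P,1); q=K@q[:3]; return q[:2]/q[2]
E
python3 - <<'E'
from h import *
np.set_printoptions(precision=4,suppress=True)
for n in ['scene','top','wrist']:
    s,im=snap(n,n+'0.png')
    K,E=cam(n,s); print(n,K[0,0],K[0,2],K[1,2]);print(E)
print(s)
E
```

```text
pics
scene 387.91244477747125 285.67722274986886 206.52955182489953
[[-0.7009  0.6037 -0.3797  0.9221]
 [ 0.7132  0.5859 -0.3849  0.3745]
 [-0.0099 -0.5406 -0.8412  0.8739]
 [ 0.      0.      0.      1.    ]]
top 510.4974447108399 292.3120067667313 208.37202416646903
[[ 0.0296 -0.9841  0.175   0.334 ]
 [-0.9994 -0.0325 -0.014   0.0215]
 [ 0.0195 -0.1745 -0.9845  1.3342]
 [ 0.      0.      0.      1.    ]]
wrist 335.99829337115847 275.9813770729514 209.6724430189916
[[ 0.3593  0.898   0.2538  0.1606]
 [ 0.9332 -0.3454 -0.0992  0.6083]
 [-0.0014  0.2725 -0.9622  0.3838]
 [ 0.      0.      0.      1.    ]]
{'t': 0.1, 'qpos': array([-1.1682,  0.6899, -0.1945,  1.5662,  0.1573,  0.9025, -0.2151]), 'qvel': array([-0.0009, -0.0033, -0.002 , -0.004 , -0.0006, -0.    , -0.001 ]), 'tau': array([ -0.0027, -52.85  ,  -1.2712, -15.3838,  -0.0525,   0.0019,
         0.    ]), 'tool_pos': array([0.2251, 0.5824, 0.238 ]), 'tool_rot': array([[-0.0005,  0.3604,  0.9328],
       [-0.0016,  0.9328, -0.3604],
       [-1.    , -0.0017,  0.0001]]), 'contact_force': array([-0.0001, -0.7143, -0.663 ]), 'ft_torque': array([-0.0023, -0.0036,  0.0499]), 'finger_gap': 0.08815341907624522}
```

View pics/scene0.png

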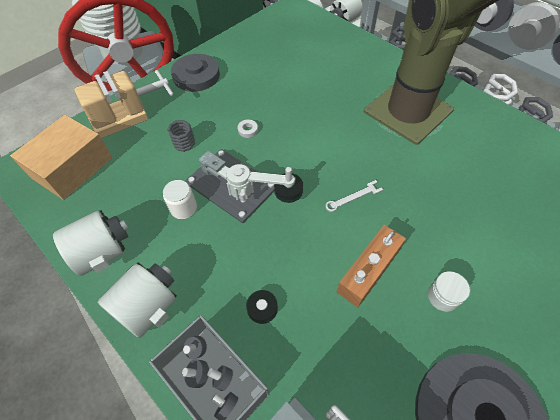

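View pics/top0.png

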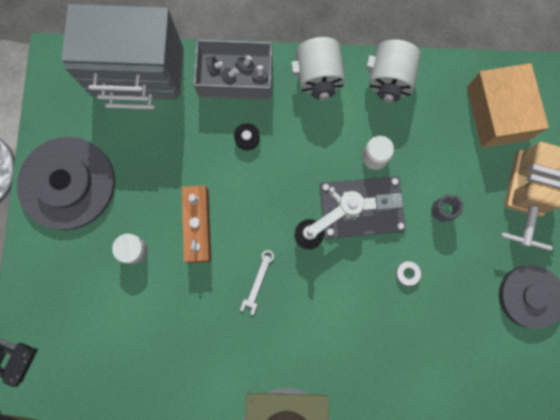

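View pics/wrist0.png

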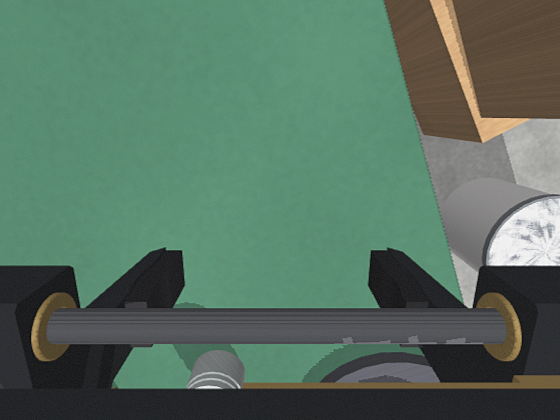

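The top view shows the stand at about (195,223), the bracket at (362,208) with its fork on the right at (388,201), and the stud near (310,233). I'll enlarge both.

Run:
```python
from h import *
im=cv2.imread('pics/top0.png'); sc=cv2.imread('pics/scene0.png')
a=cv2.resize(im[170:275,165:225],None,fx=5,fy=5,interpolation=cv2.INTER_CUBIC)
b=cv2.resize(sc[215:315,325:420],None,fx=5,fy=5,interpolation=cv2.INTER_CUBIC)
c=np.zeros((525,790,3),np.uint8); c[:525,:300]=a; c[:500,310:785]=b
cv2.imwrite('pics/c1.png',c)
cv2.imwrite('pics/c2.png',cv2.resize(im[165:255,285:415],None,fx=6,fy=6,interpolation=cv2.INTER_CUBIC))
```

```text
(no output)
```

View pics/c1.png

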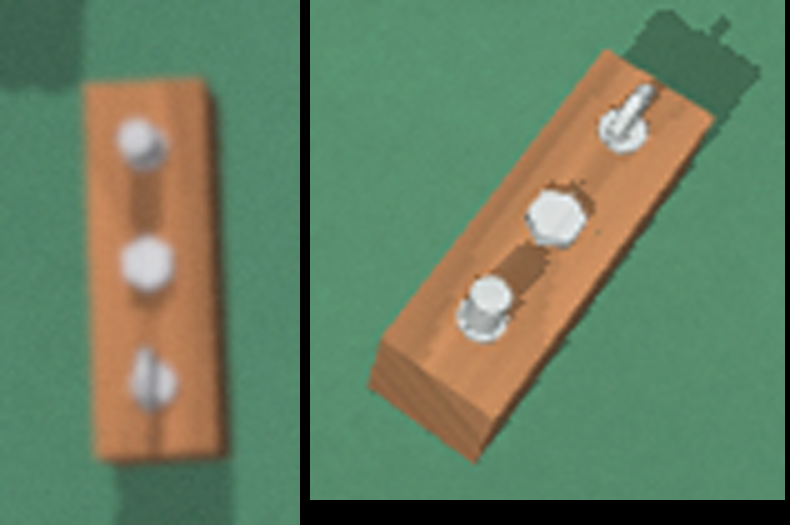

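View pics/c2.png

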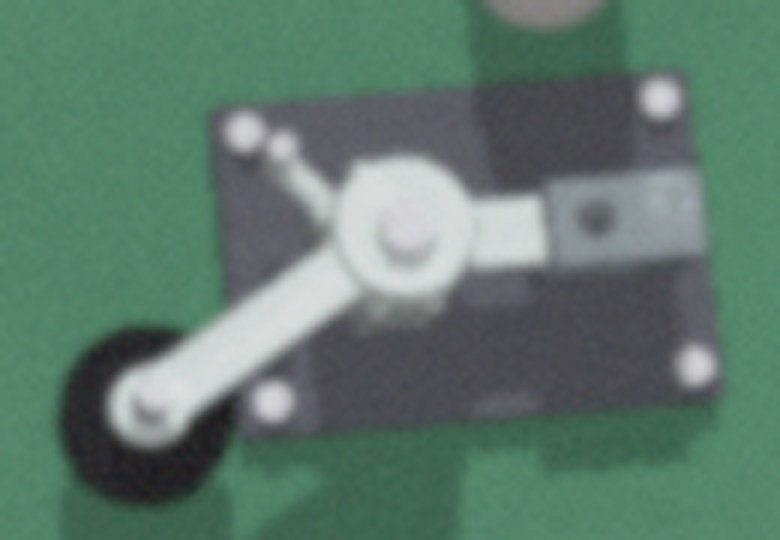

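In the crops, the plain pin is the one at the far +x end of the stand (top-view head ≈(192,196)). The fork hole is at about (384,201) and the stud at about (310,232).

Run:
```python
from h import *
np.set_printoptions(precision=4,suppress=True)
f=lambda x,y,x0,y0,k:((x+.5)/k-.5+x0,(y+.5)/k-.5+y0)
for nm,p,z in [('pinheadtop',f(135,132,165,170,5),.09),('hex',f(147,264,165,170,5),.069),('st1',f(83,80,165,170,5),.06),('st2',f(203,78,165,170,5),.06),('st3',f(96,458,165,170,5),.06),('st4',f(222,455,165,170,5),.06),
 ('hole',f(597,217,285,165,6),.064),('pivot',f(408,228,285,165,6),.09),('stud',f(152,390,285,165,6),.122),('b1',f(243,132,285,165,6),.014),('b2',f(660,98,285,165,6),.014),('b3',f(694,366,285,165,6),.014),('b4',f(272,400,285,165,6),.014)]:
    print(nm,np.array(p),onz('top',*p,z))
print(onz('scene',325+(491-310)/5,215+289/5,.09),onz('scene',325+(555-310)/5,215+215/5,.069))
```

```text
pinheadtop [191.6 196. ] [0.5781 0.2541 0.09  ]
hex [194.  222.4] [0.5153 0.2477 0.069 ]
st1 [181.2 185.6] [0.61   0.2878 0.06  ]
st2 [205.2 185.2] [0.6131 0.227  0.06  ]
st3 [183.8 261.2] [0.4187 0.2684 0.06  ]
st4 [209.  260.6] [0.4221 0.2062 0.06  ]
hole [384.0833 200.75  ] [ 0.5872 -0.2293  0.064 ]
pivot [352.5833 202.5833] [ 0.5748 -0.1456  0.09  ]
stud [309.9167 229.5833] [ 0.4993 -0.0394  0.122 ]
b1 [325.0833 186.5833] [ 0.6302 -0.0824  0.014 ]
b2 [394.5833 180.9167] [ 0.6519 -0.2673  0.014 ]
b3 [400.25   225.5833] [ 0.5322 -0.2816  0.014 ]
b4 [329.9167 231.25  ] [ 0.5113 -0.0972  0.014 ]
[0.576  0.2522 0.09  ] [0.5182 0.2471 0.069 ]
```

arm_command --series '[0, -14, 34.5, 0, 0, 0, 0, -14, 34.5, 0, 0, 0, 0, -14, 34.5, 0, 0, 0, 0, -14, 34.5, 0, 0, 0, 0, -14, 34.5, 0, 0, 0, 0, -14, 34.5, 0, 0, 0, 0, -14, 34.5, 0, 0, 0, 0, -14, 34.5, 0, 0, 0, 0, -14, 34.5, 0, 0, 0, 0, -14, 34.5, 0, 0, 0, 0, -14, 34.5, 0, 0, 0, 0, -14, 34.5, 0, 0, 0, 0, -14, 34.5, 0, 0, 0, 0, 0, 0, 0.158, 0, 0, 0, 0, 0, 0.158, 0, 0, 0, 0, 0, 0.158, 0, 0, 0, 0, 0, 0.158, 0, 0, 0, 0, 0, 0.158, 0, 0, 0, 0, 0, 0.158, 0, 0, 0, 0, 0, 0.158, 0, 0]' --hand 50

```text
t: 2.65
tool_pos: [0.5777, 0.2516, 0.2384]
tool_rot: [[-0.001, 0.996, 0.091], [-0.0, 0.091, -0.996], [-1.0, -0.001, 0.0]]
contact_force: [-0.6, -0.2, -0.1]
finger_gap: 0.0499
```

Run:
```python
from h import *
np.set_printoptions(precision=4,suppress=True)
s,im=snap('wrist','w1.png'); print(s['tool_pos'],s['tool_rot'],s['qpos'],s['finger_gap'],s['t'])
print(proj('wrist',[.577,.253,.09],s),proj('wrist',[.516,.2475,.069],s))
```

```text
[0.5777 0.2516 0.2384] [[-0.0007  0.9959  0.0908]
 [-0.0002  0.0908 -0.9959]
 [-1.     -0.0007  0.0001]] [-0.5254  0.6949  0.0761  1.5572 -0.0628  0.8926 -0.3364] 0.04992999441750626 2.65
[274.56   194.2451] [210.7699 189.1021]
```

View pics/w1.png

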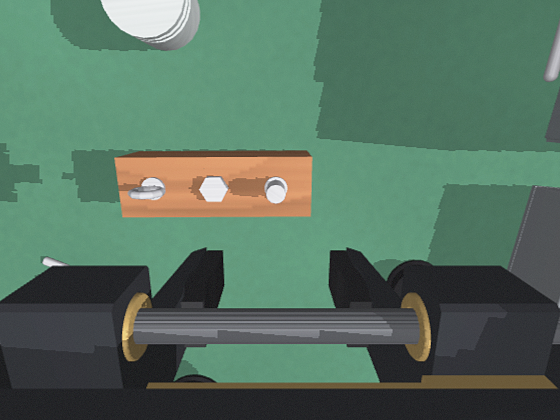

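Run:
```python
from h import *
im=cv2.imread('pics/w1.png')
cv2.imwrite('pics/c3.png',cv2.resize(im[165:215,195:300],None,fx=7,fy=7,interpolation=cv2.INTER_CUBIC))
```

```text
(no output)
```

View pics/c3.png

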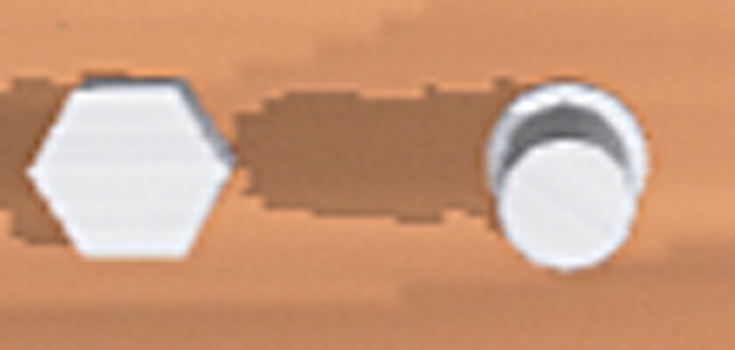

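The crop shows the pin's head top centred at pixel (275.6,193.6) and its collar at (275.6,188), within a pixel of the position predicted from the top view.

Run:
```python
from h import *
np.set_printoptions(precision=4,suppress=True)
s=ctrl.state();print(s['tool_pos'])
R=s['tool_rot']
for uv,z in [((275.6,193.6),.09),((275.6,188),.064)]:
    p=onz('wrist',*uv,z,s);print(p, R.T@(p-s['tool_pos']))
```

```text
[0.5777 0.2518 0.2384]
[0.5779 0.2539 0.09  ] [ 0.1484  0.0004 -0.0021]
[0.5779 0.2534 0.064 ] [ 0.1744  0.0004 -0.0017]
```

arm_command --series '[25, 0, -2, 0, 0, 0, 25, 0, 0, 0, 0, 0, 25, 0, 0, 0, 0, 0, 25, 0, 0, 0, 0, 0, 25, 0, 0, 0, 0, 0, 25, 0, 0, 0, 0, 0, 10, 0, 0, 0, 0, 0, 10, 0, 0, 0, 0, 0, 0, 0, 0, 0, 0, 0]' --hand 40

```text
t: 3.82
tool_pos: [0.5777, 0.2535, 0.0685]
tool_rot: [[-0.0, 0.995, 0.096], [-0.0, 0.096, -0.995], [-1.0, -0.0, 0.0]]
contact_force: [0.7, -0.4, 1.0]
finger_gap: 0.04
```

arm_command --series '[0, 0, 0, 0, 0, 0, 0, 0, 0, 0, 0, 0, 0, 0, 0, 0, 0, 0, 0, 0, 0, 0, 0, 0, 0, 0, 0, 0, 0, 0]' --hand 10 --newtons 40

```text
t: 4.45
tool_pos: [0.578, 0.2537, 0.0693]
tool_rot: [[0.001, 0.995, 0.096], [0.0, 0.096, -0.995], [-1.0, 0.001, -0.0]]
contact_force: [-0.9, -0.6, 6.4]
finger_gap: 0.0169
```

arm_command --series '[-20, 0, 0, 0, 0, 0, -30, 0, 0, 0, 0, 0, -30, 0, 0, 0, 0, 0, -30, 0, 0, 0, 0, 0, -30, 0, 0, 0, 0, 0, 0, -3, 40, 0, 0, 0, 0, -3, 40, 0, 0, 0, 0, -3, 40, 0, 0, 0, 0, -3, 40, 0, 0, 0, 0, -3, 40, 0, 0, 0, 0, -3, 40, 0, 0, 0, 0, -3, 40, 0, 0, 0, 0, -3, 40, 0, 0, 0, 0, -3, 40, 0, 0, 0, 0, -3, 40, 0, 0, 0, 0, -3, 40, 0, 0, 0, 0, -3, 40, 0, 0, 0, 0, 0, 0, 0, 0, 0, 0, 0, 0, 0, 0, 0]'

```text
t: 6.82
tool_pos: [0.5881, -0.2268, 0.2091]
tool_rot: [[0.0, 0.995, 0.096], [0.001, 0.096, -0.995], [-1.0, 0.0, -0.001]]
contact_force: [-0.4, 1.8, -1.6]
finger_gap: 0.0169
```

Run:
```python
from h import *
np.set_printoptions(precision=4,suppress=True)
s,im=snap('wrist','w2.png'); print(s['tool_pos'],s['tool_rot'],s['qpos'],s['finger_gap'],s['contact_force'],s['t'])
print(proj('wrist',[.5872,-.2293,.064],s))
cv2.imwrite('pics/c4.png',cv2.resize(im[150:300,190:370],None,fx=4,fy=4,interpolation=cv2.INTER_CUBIC))
```

```text
[ 0.5881 -0.2268  0.2091] [[ 0.0004  0.9954  0.0962]
 [ 0.0011  0.0962 -0.9954]
 [-1.      0.0005 -0.001 ]] [ 0.2998  0.7265 -0.0078  1.5852  0.0055  0.8299  0.3866] 0.016941905876880527 [-0.3755  1.796  -1.6053] 6.825
[273.7227 199.5569]
```

View pics/w2.png

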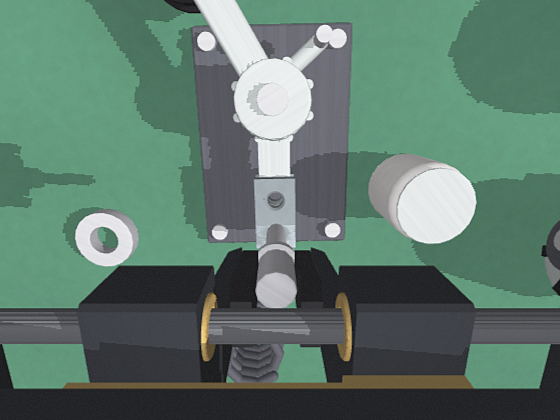

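View pics/c4.png

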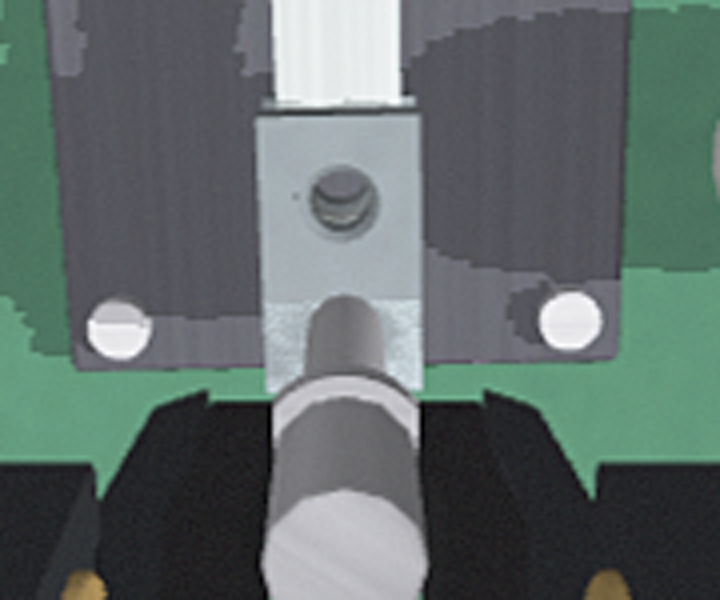

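In the crop, the hole's rim is centred at pixel (275.6,200.4). The pin hangs between the fingers, with its foot tip at about (275.6,223.4).

Run:
```python
from h import *
np.set_printoptions(precision=4,suppress=True)
s=ctrl.state(); R=s['tool_rot'];t=s['tool_pos']
h=onz('wrist',275.6,200.4,.064,s);print('hole',h,R.T@(h-t), t)
for r in (4.5,5,6): print(r,proj('wrist',t+R@[.0553,0,-r/1e3],s))
print('collar',[proj('wrist',t+R@[.0093,y,0],s) for y in(-.011,.011)])
print('headtop',proj('wrist',t+R@[-.0207,0,0],s))
im=cv2.imread('pics/w2.png')
print(im[220:232,275].tolist())
for r in (232,238): print(im[r,260:292].sum(1).tolist())
```

```text
hole [ 0.5891 -0.229   0.064 ] [0.1451 0.0005 0.0033] [ 0.5883 -0.2259  0.2091]
4.5 [274.7452 223.3409]
5 [274.7453 222.5848]
6 [274.7456 221.0698]
collar [array([252.4888, 260.4216]), array([296.371 , 260.4663])]
headtop [274.119  290.5997]
[[183, 176, 168], [186, 181, 170], [190, 183, 173], [164, 157, 151], [115, 112, 112], [109, 104, 106], [110, 105, 106], [111, 109, 108], [112, 108, 108], [111, 108, 107], [110, 109, 109], [111, 109, 108]]
[549, 547, 546, 533, 539, 549, 464, 364, 347, 352, 357, 341, 342, 343, 336, 332, 335, 337, 352, 367, 379, 401, 413, 438, 459, 489, 530, 525, 523, 547, 583, 587]
[532, 504, 534, 530, 532, 526, 408, 341, 356, 354, 353, 340, 343, 342, 338, 331, 336, 347, 358, 373, 388, 403, 424, 438, 452, 473, 543, 557, 556, 611, 585, 596]
```

arm_command --series '[20, 0, 3.3, 0, 0, 0, 20, 0, 0, 0, 0, 0, 20, 0, 0, 0, 0, 0, 20, 0, 0, 0, 0, 0, 0, 0, 0, 0, 0, 0, 0, 0, 0, 0, 0, 0]'

```text
t: 7.62
tool_pos: [0.5891, -0.2301, 0.1295]
tool_rot: [[0.001, 0.995, 0.097], [0.0, 0.097, -0.995], [-1.0, 0.001, -0.0]]
contact_force: [0.2, 0.5, -0.3]
finger_gap: 0.0168
```

Run:
```python
from h import *
np.set_printoptions(precision=4,suppress=True)
s,im=snap('wrist','w3.png'); R=s['tool_rot'];t=s['tool_pos']; print(t,R,s['t'])
print('foot',proj('wrist',t+R@[.0553,0,0],s),'foot apex r5',proj('wrist',t+R@[.0553,0,-.005],s))
cv2.imwrite('pics/c5.png',cv2.resize(im[170:300,200:350],None,fx=5,fy=4,interpolation=cv2.INTER_CUBIC))
s,im=snap('scene','s3.png')
q=proj('scene',[.588,-.23,.09]).astype(int);print(q)
cv2.imwrite('pics/c6.png',cv2.resize(im[q[1]-40:q[1]+30,q[0]-50:q[0]+50],None,fx=7,fy=7,interpolation=cv2.INTER_CUBIC))
```

```text
[ 0.5891 -0.2301  0.1295] [[ 0.0012  0.9953  0.0972]
 [ 0.0002  0.0972 -0.9953]
 [-1.      0.0012 -0.    ]] 7.625
foot [274.7441 230.1037] foot apex r5 [274.7454 222.5866]
[213 156]
```

View pics/c5.png

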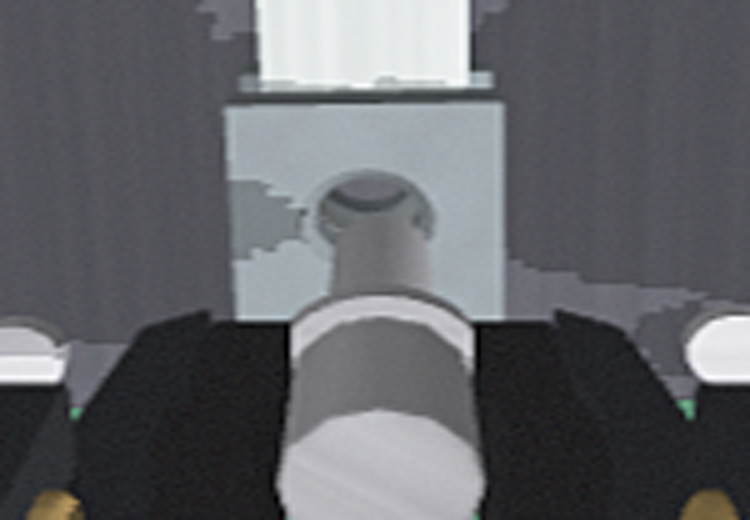

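View pics/c6.png

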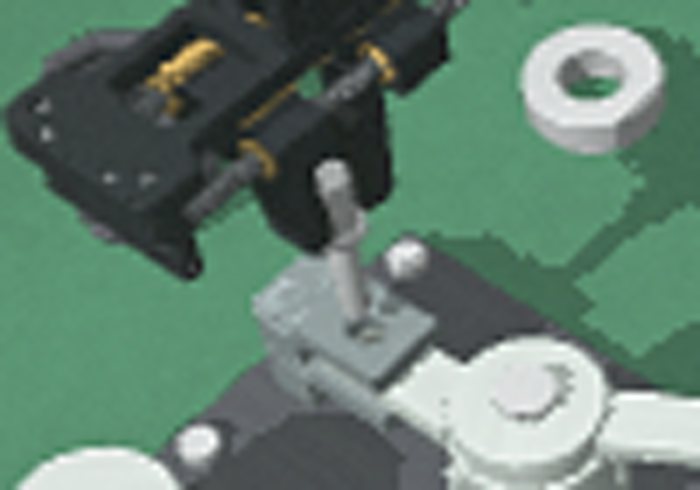

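Run:
```python
from h import *
np.set_printoptions(precision=4,suppress=True)
s=ctrl.state(); R=s['tool_rot'];t=s['tool_pos']
for uv in [(274.4,223.4),(274.4,222.5)]:
    print(R.T@(onz('wrist',*uv,.064,s)-t))
im=cv2.imread('pics/w3.png').astype(int)
for r in (214,219,222,226,230,233,237): print(r,[int(x) for x in im[r,256:298].sum(1)//3])
print([int(x) for x in im[205:250,276].sum(1)//3])
for r in (-.006,.006): print(proj('wrist',t+R@[.0553,r,0],s),proj('wrist',t+R@[.03,r,0],s))
```

```text
[ 0.0658 -0.0003 -0.001 ]
[ 0.0658 -0.0003 -0.0016]
214 [168, 168, 166, 168, 168, 170, 167, 172, 171, 167, 154, 145, 144, 139, 130, 122, 119, 117, 117, 121, 119, 121, 119, 119, 135, 164, 175, 173, 170, 170, 173, 169, 171, 172, 173, 174, 173, 173, 172, 171, 171, 172]
219 [134, 133, 154, 174, 173, 164, 156, 154, 126, 90, 71, 68, 69, 80, 91, 98, 106, 110, 111, 106, 103, 95, 87, 82, 85, 109, 119, 114, 110, 154, 179, 176, 173, 172, 174, 172, 170, 174, 171, 171, 172, 169]
222 [131, 134, 138, 134, 111, 134, 162, 128, 92, 99, 104, 110, 109, 103, 90, 75, 71, 72, 77, 74, 89, 97, 107, 120, 122, 125, 126, 114, 114, 115, 143, 170, 177, 172, 174, 173, 174, 173, 171, 170, 170, 170]
226 [131, 130, 131, 114, 139, 166, 152, 126, 107, 121, 120, 100, 97, 104, 112, 114, 111, 110, 108, 106, 107, 109, 115, 118, 123, 130, 119, 106, 116, 115, 140, 167, 172, 171, 170, 172, 172, 171, 172, 171, 169, 171]
230 [150, 169, 169, 169, 150, 146, 164, 164, 162, 134, 100, 109, 116, 117, 114, 113, 110, 111, 107, 107, 106, 111, 115, 118, 122, 128, 135, 143, 149, 154, 166, 177, 172, 168, 172, 171, 169, 169, 167, 169, 169, 169]
233 [172, 171, 169, 170, 171, 173, 170, 160, 159, 162, 145, 115, 116, 116, 118, 111, 110, 113, 110, 108, 107, 113, 118, 117, 124, 131, 137, 142, 149, 158, 169, 171, 171, 168, 169, 169, 171, 170, 170, 172, 167, 171]
237 [169, 171, 172, 170, 171, 173, 171, 173, 174, 170, 138, 111, 118, 116, 115, 114, 111, 112, 110, 108, 109, 112, 115, 120, 124, 132, 137, 145, 150, 157, 166, 169, 170, 169, 171, 171, 171, 173, 170, 172, 172, 173]
[171, 169, 171, 170, 171, 170, 171, 159, 125, 119, 109, 106, 110, 110, 103, 85, 81, 89, 113, 109, 107, 107, 108, 107, 104, 106, 106, 109, 107, 107, 108, 110, 109, 110, 110, 112, 105, 102, 93, 190, 195, 189, 188, 203, 122]
[265.2667 230.0941] [263.8877 245.0167]
[284.2216 230.1141] [285.2924 245.0389]
```

arm_command --series '[0, -0.8, -0.8, 0, 0, 0, 4, 0, 0, 0, 0, 0, 4, 0, 0, 0, 0, 0, 3, 0, 0, 0, 0, 0, 3, 0, 0, 0, 0, 0, 0, 0, 0, 0, 0, 0]'

```text
t: 8.48
tool_pos: [0.5873, -0.2302, 0.1143]
tool_rot: [[-0.001, 0.995, 0.096], [0.0, 0.096, -0.995], [-1.0, -0.001, -0.0]]
contact_force: [0.7, -0.3, -1.2]
finger_gap: 0.0169
```

Run:
```python
from h import *
np.set_printoptions(precision=4,suppress=True)
s,im=snap('wrist','w4.png'); R=s['tool_rot'];t=s['tool_pos']; print(t,s['t'],s['contact_force'])
cv2.imwrite('pics/c7.png',cv2.resize(im[170:300,200:350],None,fx=5,fy=4,interpolation=cv2.INTER_CUBIC))
```

```text
[ 0.5873 -0.2302  0.1143] 8.475 [ 0.6636 -0.3047 -1.2359]
```

View pics/c7.png

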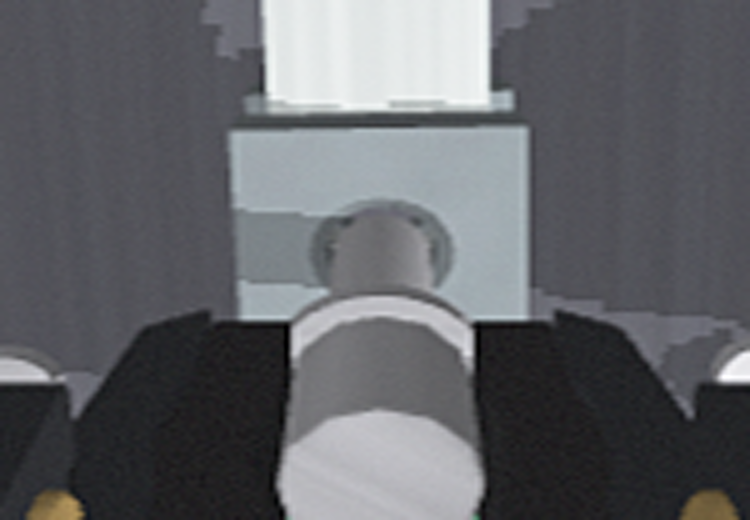

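arm_command --series '[0, 0, 0.7, 0, 0, 0, 4, 0, 0, 0, 0, 0, 4, 0, 0, 0, 0, 0, 4, 0, 0, 0, 0, 0, 0, 0, 0, 0, 0, 0]'

```text
t: 9.15
tool_pos: [0.5872, -0.2308, 0.1022]
tool_rot: [[-0.001, 0.995, 0.096], [0.0, 0.096, -0.995], [-1.0, -0.001, -0.0]]
contact_force: [0.2, -0.2, -0.8]
finger_gap: 0.0167
```

Run:
```python
from h import *
np.set_printoptions(precision=4,suppress=True)
s,im=snap('wrist','w5.png'); R=s['tool_rot'];t=s['tool_pos']; print(t,s['t'],s['contact_force'],s['ft_torque'],s['finger_gap'])
cv2.imwrite('pics/c8.png',cv2.resize(im[170:300,200:350],None,fx=5,fy=4,interpolation=cv2.INTER_CUBIC))
```

```text
[ 0.5872 -0.2308  0.1022] 9.15 [ 0.2286 -0.1964 -0.833 ] [-0.0319  0.0103  0.0057] 0.016715272924769445
```

View pics/c8.png

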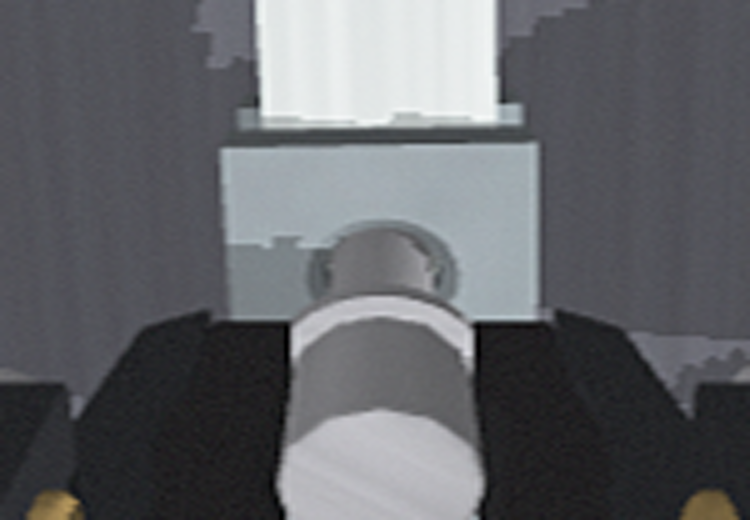

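The pin is in the upper cheek and clear of the sides. I'll keep lowering and watch the force.

arm_command --series '[3, 0, 0, 0, 0, 0, 3, 0, 0, 0, 0, 0, 3, 0, 0, 0, 0, 0, 3, 0, 0, 0, 0, 0, 3, 0, 0, 0, 0, 0, 0, 0, 0, 0, 0, 0]'

```text
t: 9.95
tool_pos: [0.5873, -0.2309, 0.0874]
tool_rot: [[-0.001, 0.995, 0.096], [0.0, 0.096, -0.995], [-1.0, -0.001, -0.0]]
contact_force: [0.6, 0.4, -1.1]
finger_gap: 0.0167
```

arm_command --series '[3, 0, 0, 0, 0, 0, 3, 0, 0, 0, 0, 0, 3, 0, 0, 0, 0, 0, 2, 0, 0, 0, 0, 0, 0, 0, 0, 0, 0, 0]'

```text
t: 10.58
tool_pos: [0.5874, -0.2309, 0.0765]
tool_rot: [[-0.0, 0.995, 0.096], [0.0, 0.096, -0.995], [-1.0, -0.0, -0.0]]
contact_force: [-0.7, 0.4, -0.6]
finger_gap: 0.0168
```

arm_command --series '[2, 0, 0, 0, 0, 0, 1, 0, 0, 0, 0, 0, 1, 0, 0, 0, 0, 0, 1, 0, 0, 0, 0, 0, 0, 0, 0, 0, 0, 0]'

```text
t: 11.2
tool_pos: [0.5876, -0.2309, 0.0733]
tool_rot: [[0.0, 0.995, 0.096], [-0.0, 0.096, -0.995], [-1.0, 0.0, 0.0]]
contact_force: [-2.8, 1.1, 10.9]
finger_gap: 0.0167
```

The collar has met the fork at TCP z 0.0733, as expected, with 11 N upward. I'll release, lift and check.

arm_command --series '[0, 0, 0, 0, 0, 0, 0, 0, 0, 0, 0, 0, 0, 0, 0, 0, 0, 0, -10, 0, 0, 0, 0, 0, -25, 0, 0, 0, 0, 0, -30, 0, 0, 0, 0, 0, -30, 0, 0, 0, 0, 0, -30, 0, 0, 0, 0, 0, 0, 0, 0, 0, 0, 0]' --hand 40

```text
t: 12.32
tool_pos: [0.5893, -0.2316, 0.1997]
tool_rot: [[0.006, 0.995, 0.096], [-0.002, 0.096, -0.995], [-1.0, 0.005, 0.002]]
contact_force: [0.0, -0.1, 0.2]
finger_gap: 0.04
```

Run:
```python
from h import *
np.set_printoptions(precision=4,suppress=True)
s,im=snap('wrist','w6.png'); R=s['tool_rot'];t=s['tool_pos']; print(t,s['t'],s['contact_force'],s['qpos'])
_,b=snap('scene','s6.png')
c=np.zeros((600,800,3),np.uint8)
c[:480,:380]=cv2.resize(im[150:270,230:325],None,fx=4,fy=4,interpolation=cv2.INTER_CUBIC)
c[:480,390:800]=cv2.resize(b[130:226,190:272],None,fx=5,fy=5,interpolation=cv2.INTER_CUBIC)
cv2.imwrite('pics/c9.png',c)
```

```text
[ 0.5893 -0.2316  0.1997] 12.325 [ 0.04   -0.0708  0.1994] [ 0.3059  0.7392 -0.0077  1.5912  0.0074  0.8053  0.3909]
```

View pics/c9.png

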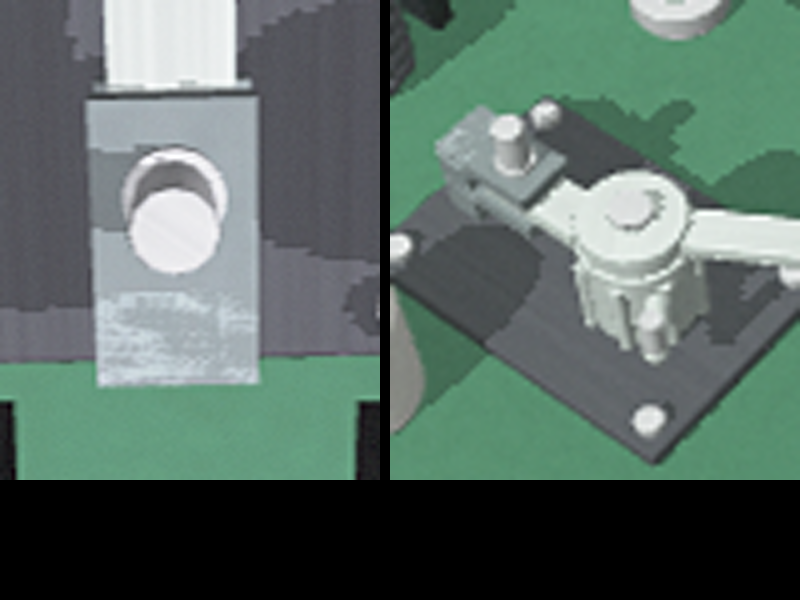

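View pics/w6.png

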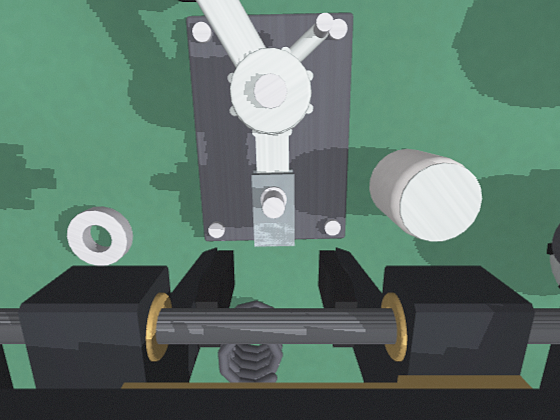

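The crops show the pin upright with its collar flush on the fork. Next I'll move over the stud.

arm_command --series '[0, -12, -33, 0, 0, 0, 0, -12, -33, 0, 0, 0, 0, -12, -33, 0, 0, 0, 0, -12, -33, 0, 0, 0, 0, -12, -33, 0, 0, 0, 0, -12, -33, 0, 0, 0, 0, 0, 0, -0.137, 0, 0, 0, 0, 0, -0.137, 0, 0, 0, 0, 0, -0.137, 0, 0, 0, 0, 0, -0.137, 0, 0, 0, 0, 0, 0, 0, 0]' --hand 50

```text
t: 13.8
tool_pos: [0.4961, -0.0408, 0.1957]
tool_rot: [[-0.002, 0.801, 0.599], [0.001, 0.599, -0.801], [-1.0, -0.001, -0.002]]
contact_force: [0.7, 0.3, -0.7]
finger_gap: 0.0499
```

Run:
```python
from h import *
np.set_printoptions(precision=4,suppress=True)
s,im=snap('wrist','w7.png'); R=s['tool_rot'];t=s['tool_pos']; print(t,R,s['t'],s['contact_force'],s['qpos'])
print(proj('wrist',[.4993,-.041,.122],s))
```

```text
[ 0.4961 -0.0408  0.1957] [[-0.0023  0.8006  0.5992]
 [ 0.0006  0.5993 -0.8006]
 [-1.     -0.0015 -0.0019]] 13.8 [ 0.6903  0.2996 -0.7382] [ 0.0811  0.5927 -0.1437  1.9887  0.147   0.5722  0.4801]
[278.422  223.7459]
```

View pics/w7.png

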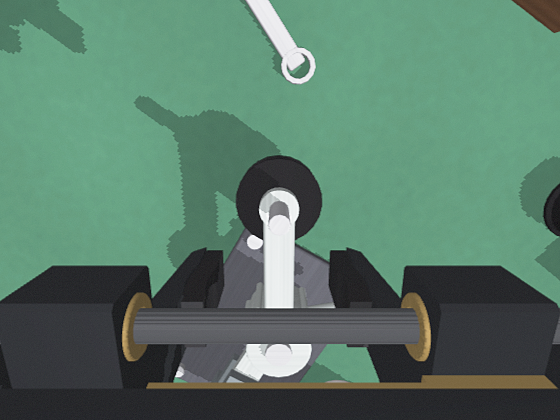

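The stud's top is at about (280,226), with the arm bar running straight along the tool's z. I'll descend and pinch it.

arm_command --series '[0, 3, 3, 0, 0, 0, 25, 0, 0, 0, 0, 0, 25, 0, 0, 0, 0, 0, 25, 0, 0, 0, 0, 0, 15, 0, 0, 0, 0, 0, 8, 0, 0, 0, 0, 0, 0, 0, 0, 0, 0, 0]'

```text
t: 14.72
tool_pos: [0.5012, -0.0413, 0.0986]
tool_rot: [[-0.0, 0.8, 0.6], [-0.0, 0.6, -0.8], [-1.0, -0.0, -0.0]]
contact_force: [0.6, 0.0, 0.6]
finger_gap: 0.0501
```

arm_command --series '[0, 0, 0, 0, 0, 0, 0, 0, 0, 0, 0, 0, 0, 0, 0, 0, 0, 0, 0, 0, 0, 0, 0, 0, 0, 0, 0, 0, 0, 0]' --hand 8 --newtons 45

```text
t: 15.35
tool_pos: [0.5007, -0.0417, 0.0989]
tool_rot: [[-0.001, 0.8, 0.6], [-0.0, 0.6, -0.8], [-1.0, -0.001, 0.0]]
contact_force: [-1.8, -0.1, 4.7]
finger_gap: 0.015
```

Run:
```python
from h import *
np.set_printoptions(precision=4,suppress=True)
s,im=snap('wrist','w8.png'); R=s['tool_rot'];t=s['tool_pos']; print(t,R,s['t'],s['contact_force'],s['finger_gap'])
```

```text
[ 0.5007 -0.0417  0.0989] [[-0.0006  0.7999  0.6001]
 [-0.0004  0.6001 -0.7999]
 [-1.     -0.0007  0.    ]] 15.35 [-1.7577 -0.0917  4.6931] 0.015011627011962642
```

View pics/w8.png

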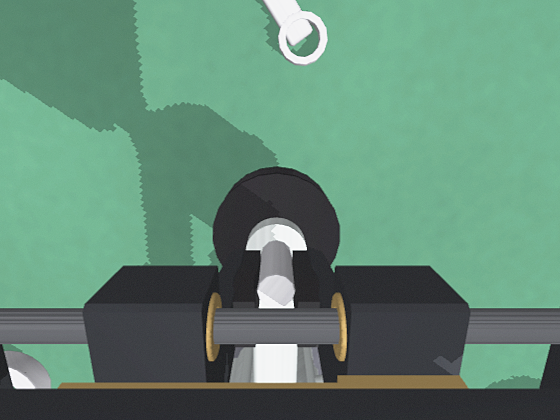

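The stud is pinched, gap 15 mm. Next I wind along the 130 mm arc at 0.06 rad per row: dy 7.8, dz 0.23, rx 0.06.

arm_command --series '[0, 7.8, 0.23, 0.06, 0, 0, 0, 7.8, 0.23, 0.06, 0, 0, 0, 7.8, 0.23, 0.06, 0, 0, 0, 7.8, 0.23, 0.06, 0, 0, 0, 7.8, 0.23, 0.06, 0, 0, 0, 7.8, 0.23, 0.06, 0, 0, 0, 7.8, 0.23, 0.06, 0, 0, 0, 7.8, 0.23, 0.06, 0, 0, 0, 7.8, 0.23, 0.06, 0, 0, 0, 7.8, 0.23, 0.06, 0, 0, 0, 0, 0, 0, 0, 0]'

```text
t: 16.77
tool_pos: [0.5708, -0.0167, 0.0988]
tool_rot: [[-0.006, 0.999, 0.043], [-0.002, 0.043, -0.999], [-1.0, -0.006, 0.001]]
contact_force: [-8.0, -3.5, 10.0]
finger_gap: 0.0146
```

Run:
```python
from h import *
np.set_printoptions(precision=4,suppress=True)
s=ctrl.state(); t=s['tool_pos']; print(s['contact_force'],s['tool_rot'].T@s['contact_force'],s['finger_gap'])
p=np.array([.5774,-.1466]); d=t[:2]-p; print(np.degrees(np.arctan2(d[1],d[0])),np.hypot(*d))
```

```text
[-7.9822 -3.5042  9.9887] [-9.9384 -8.1819  3.1704] 0.014576102782672134
92.89072100664748 0.13008368589781627
```

arm_command --series '[0, 7.8, 0.23, 0.06, 0, 0, 0, 7.8, 0.23, 0.06, 0, 0, 0, 7.8, 0.23, 0.06, 0, 0, 0, 7.8, 0.23, 0.06, 0, 0, 0, 7.8, 0.23, 0.06, 0, 0, 0, 0, 0, 0, 0, 0, 0, 0, 0, 0, 0, 0]'

```text
t: 17.65
tool_pos: [0.6084, -0.0203, 0.0989]
tool_rot: [[-0.007, 0.967, -0.253], [-0.001, -0.253, -0.967], [-1.0, -0.007, 0.003]]
contact_force: [-9.2, -2.0, 10.9]
finger_gap: 0.0147
```

arm_command --series '[0, 3, 0, 0.02, 0, 0, 0, 0, 0, 0, 0, 0, 0, 0, 0, 0, 0, 0]'

```text
t: 18.02
tool_pos: [0.6111, -0.021, 0.0989]
tool_rot: [[-0.008, 0.962, -0.272], [-0.001, -0.272, -0.962], [-1.0, -0.007, 0.003]]
contact_force: [-8.8, -1.2, 11.7]
finger_gap: 0.015
```

```bash
cat > a.py <<'E'
from h import *
np.set_printoptions(precision=4,suppress=True)
s=ctrl.state(); t=s['tool_pos']; print(s['t'],t,s['tool_rot'].T@s['contact_force'],s['finger_gap'],s['ft_torque'])
p=np.array([.5774,-.1466]); d=t[:2]-p; print(np.degrees(np.arctan2(d[1],d[0])),np.hypot(*d))
E
python3 a.py
```

```text
18.025 [ 0.6111 -0.021   0.0989] [-11.6232  -8.2493   3.5902] 0.01497509557837411 [-0.3321  1.8682  0.1495]
74.97714102442276 0.13006397871059944
```

arm_command --series '[0, 2, 0, 0.015, 0, 0, 0, 0, 0, 0, 0, 0, 0, 0, 0, 0, 0, 0]'

```text
t: 18.4
tool_pos: [0.613, -0.0214, 0.0989]
tool_rot: [[-0.008, 0.958, -0.287], [-0.0, -0.287, -0.958], [-1.0, -0.007, 0.003]]
contact_force: [-8.7, -2.1, 11.1]
finger_gap: 0.0146
```

arm_command --series '[0, 2, 0, 0.015, 0, 0, 0, 0, 0, 0, 0, 0, 0, 0, 0, 0, 0, 0]'

```text
t: 18.77
tool_pos: [0.6149, -0.022, 0.0988]
tool_rot: [[-0.008, 0.954, -0.301], [-0.0, -0.301, -0.954], [-1.0, -0.007, 0.003]]
contact_force: [-8.9, -1.8, 11.1]
finger_gap: 0.0146
```

```bash
python3 a.py
```

```text
18.775 [ 0.6149 -0.022   0.0988] [-11.0079  -8.0373   4.4505] 0.01459280273870931 [-0.3688  1.8691  0.1843]
73.26215847324734 0.13007099366132355
```

arm_command --series '[0, 2, 0, 0.015, 0, 0, 0, 2, 0, 0.015, 0, 0, 0, 0, 0, 0, 0, 0, 0, 0, 0, 0, 0, 0]'

```text
t: 19.27
tool_pos: [0.6156, -0.0222, 0.0988]
tool_rot: [[-0.014, 0.944, -0.329], [0.001, -0.329, -0.944], [-1.0, -0.014, 0.004]]
contact_force: [-15.2, -0.8, 17.4]
finger_gap: 0.0148
```

```bash
python3 a.py
```

```text
19.275 [ 0.6156 -0.0222  0.0988] [-17.1592 -14.3677   5.849 ] 0.014825906919236501 [0.0464 3.141  0.2868]
72.91062943740285 0.13013286464260723
```

The stop is reached: motion stalled and the force rose from 9 to 15 N. Now the final visual checks.

```bash
python3 - <<'E'
from h import *
_,a=snap('top','t9.png'); _,b=snap('scene','s9.png')
c=np.zeros((600,800,3),np.uint8)
c[:,:]=0
c[:300,:520]=cv2.resize(a[160:235,290:420],None,fx=4,fy=4,interpolation=cv2.INTER_CUBIC)
c[300:,:560]=cv2.resize(b[130:205,180:320],None,fx=4,fy=4,interpolation=cv2.INTER_CUBIC)
cv2.imwrite('pics/c10.png',c)
a0=cv2.imread('pics/top0.png')
cv2.imwrite('pics/c11.png',cv2.convertScaleAbs(cv2.absdiff(a,a0),alpha=2))
E
python3 a.py
```

```text
19.375 [ 0.6156 -0.0222  0.0988] [-17.1622 -14.6578   3.5499] 0.014770859986442147 [0.0055 3.1044 0.3056]
72.91707524167633 0.1301210459075368
```

View pics/c10.png

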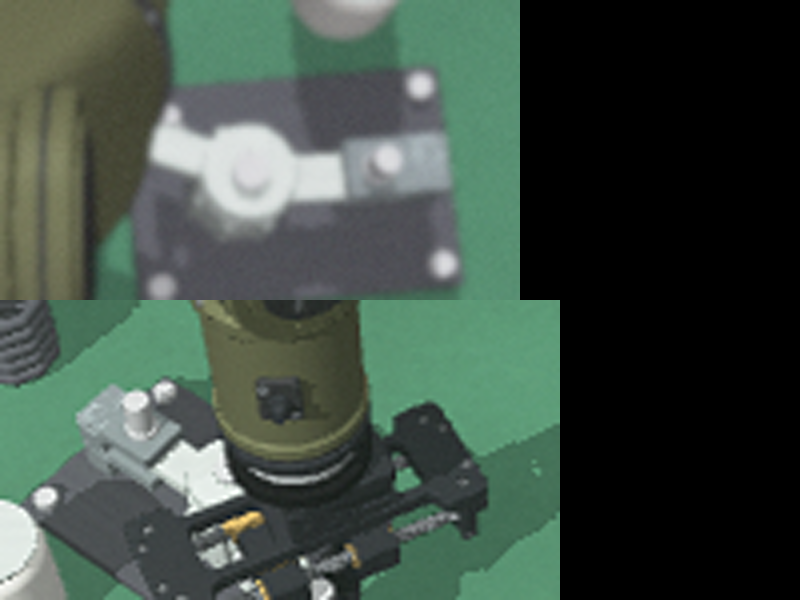

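View pics/t9.png

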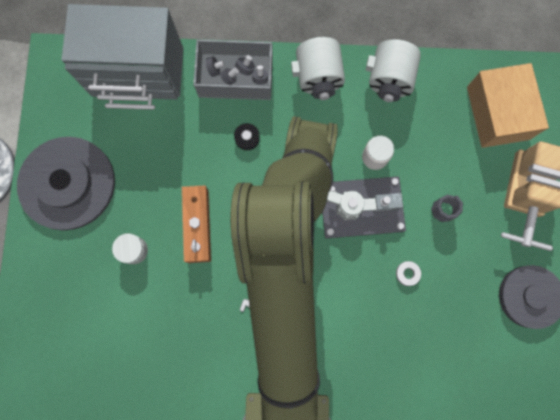

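View pics/s9.png

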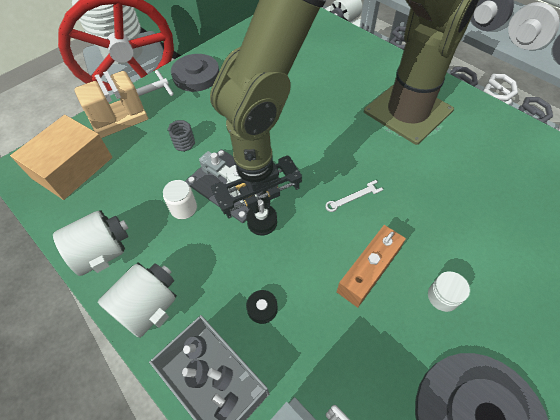

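The pin still sits upright and flush on the fork at (387,201) in the top view. The other two pins and the loose parts are unmoved, and the arm is held at its stop, so I'm handing in.

```bash
python3 -c "
from bench import ctrl
ctrl.sign_off()"
```

```text
the job is handed in; nothing more can be done
```

I pushed the plain pin through the fork and lug until its collar met the fork, and let go of it. I then pinched the stud, wound the tensioner arm to its stop, and handed the job in at about 19.5 s while still holding it there.

**Last checks:**
- **Pin:** the collar met the fork at the expected height, with an 11 N push back. After release and again at the end, the images showed it upright and flush.
- **Arm:** I measured its swing from the tool position as about 53° (0.93 rad). That is the arm's 0.9 rad travel plus the body's small play on the pin, not a direct joint reading. At the end it stopped moving while the side force rose from about 9 to 15 N.
- **Other parts:** in the pictures the other two pins and the loose parts are where they started.

**Disagreement:** the first wrist-camera sighting of the hole was about 4 mm off the closer one along the fork. I trusted the closer view, shifted 0.8 mm and then 0.7 mm back, and the pin went in with no side force. I saw no failed checks.

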